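Hold the parts-washing tank's lid open for the mechanic

ROBOT

A 7-joint arm with a two-finger parallel gripper is mounted at the origin on the work surface. World frame = base frame: x ahead of the robot, y to its left, z up, the work surface at z = 0. Lengths are in m, angles in rad, forces in N, time in s.
With the tool pointing down it reaches from about 0.4 to 0.85 m from the base axis. Payload 4.5 kg.
Tool frame: the origin (TCP) lies on the centre line of the jaws, within the pads' length; the fingertips stand 8 mm ahead of it and the grasp point (between the pads) lies 11 mm behind it (nose_length is the distance from the TCP to the fingertips, in m); z points along the fingers, x is the direction in which the jaws open and shut, and the axes are right-handed (so a half turn about z gives the same grasp; the last joint's range is limited). The gripper opens to 88 mm and grips with 3 to 60 N. Pads are 18 mm wide; open, the fingers measure 123 mm over their backs; the gripper's body (75 mm by 187 mm) begins 45 mm behind the grasp point.
Start: joints at [1.235, 0.689, -0.195, 1.565, 0.157, 0.902, -0.215], TCP at [0.226, -0.583, 0.247] pointing down, gripper open.
Joint ranges: [-3.01, 3.01], [-0.46, 2.08], [-1.47, 1.51], [0.13, 2.56], [-1, 4.14], [0.04, 2.09], [-2.66, 2.66]. Speed limits (rad/s): [2.57, 2.57, 3.14, 3.14, 3.14, 3.14, 3.14].

INTERFACE

Orientations are given as a rotation vector (axis times angle).
In Python, from workcell import get_state, get_image, close_job, nose_length gives the robot as it stands.
- The arm moves only by the tool jog_arm, never from a script. Its argument "deltas" is a list of rows, each a list of 4 numbers: the shift along the world's x, y, z in mm, then the turn about the world's z in rad. In form: [[x, y, z, twist], ...]. A call has 1 to 8 rows; each row is the pose to reach, as a shift and turn from the pose measured when the call began; what a row does not reach only later rows make up. A row lasts 1/10 s, in which the tool goes at most 50 mm and 8.59 degrees, less where a joint would pass 70% of its speed; a pose out of reach is approached as far as the arm can. A call with a gripper value outside its range is refused whole. "claw" is the opening, from 0 (shut) to 1 (fully open), set as the call begins (left out, the last holds). The fingers move at their own pace and stop on an object; "squeeze" is the grip in N (left out, the last holds). Time passes only in rows, so rows that repeat a pose let the fingers close. It gives the time, the measured TCP pose, the force and the opening at its end, in the units of the state.
- get_state(): the state, without advancing time (a new reading comes with each control period).
- get_image(name): name is "scene" or "top" or "wrist"; returns a dict with "img" (384x512x3 uint8, red, green, blue), "depth" (384x512 float32, m along the optical axis (not along the pixel's ray), 0 where there is no reading), "K" (3x3 intrinsics, pixels), "world_to_cam" (4x4, takes a point from world to camera coordinates); the wrist camera has in their place "hand_eye" (4x4, takes a point from camera to tool coordinates, whose origin is the TCP and whose axes are the tool frame's). Camera axes: x right, y up, looking along -z (the intrinsics and any distortion apply to the point x, -y, -z); pixel columns grow to the right and rows downward; lengths in m; the calibration is good to about 2 mm. A picture is of the moment at which its call begins: read the wrist's pose just before it.
- close_job(): hands the job in, once; it reports no verdict.
The state is a dict: "clock": time; "joint_positions": joint angles; "joint_velocities": joint speeds; "effort": joint torques, N m; "tool_pos": TCP position; "ee_rot": TCP orientation; "ft_force": force on the tool from outside, world axes, zero at the start; "torque": the same for the moment, N m; "opening": finger opening in m.
Only numpy, scipy, OpenCV 4.12 (cv2) and the standard library are available. Lean on these libraries where they do the work, as an engineer would, in place of code of your own. Each camera call takes 0.05 s, during which the arm holds its last target. There are 200 camera calls.

TASK

I need both hands to lower a cassette into the washing tank, and its lid always drops shut by itself. Take the brush off the lid and lay it down flat inside the drip tray (do not drop it), and only then lift the lid to 45 degrees and hold it still there: finish while you are holding it, do not let go. Leave everything else on the bench where it is.

Things in the scene. Friction and masses are not known exactly. Their poses are not given: they have to be found in the camera images.
- tank: round sheet-steel washing tank, painted grey, 240 mm across and 130 mm high, fixed to the bench. Origin: centre of its underside; z up; the lid's hinge is on its +x side, the lid's handle towards its -x side; loop carrying handles at +y and -y stand out to 150 mm from the centre at 92 mm height. The lid closes it, the lid's flat top being 139 mm above the bench.
- lid (a joint): hinge of the tank's flat round lid (252 mm across, 6 mm thick, about 0.45 kg): angle in rad, 0 = shut, grows as its handle side is lifted, stop at 1.2 rad. Weight and a spring close it from any angle (about 2.5 to 4.5 N at the handle), so it stays open only while held.
- lid_handle (a point): middle of the lid's handle: a level round bar 12 mm thick with a rubber sleeve 80 mm long, parallel to the hinge (along the tank's y), carried on two 8 mm legs 100 mm apart. Its axis is 35 mm above the lid's top with free space all round it, 31 mm in from the lid's edge; the point moves and turns with the lid.
- lid_hinge (a point): the lid's hinge axis, at the middle of the hinge behind the tank (137 mm high, runs along the tank's y). With the lid shut the handle's bar lies 235 mm from it towards the tank's -x and 37 mm above it.
- brush_centre (a point): middle of the washing brush that lies flat across the lid at the start: flat wooden handle, steel ferrule, black bristles at the end; 185 mm long, 16 mm thick; this point is half-way up, near its balance point, where the wooden neck is 24 mm wide (handle 20 mm wide behind, bristles 32 mm wide in front). x points to the bristles, z up. About 0.07 kg.
- brush_tip (a point): end of the brush's bristles, 90 mm from the brush's middle point
- brush_butt (a point): other end of the brush, the end of its handle, 95 mm from the brush's middle point
- brush: the same washing brush; origin on its underside, 8 mm below the middle point; x points to the bristles
- tray: shallow open drip tray of grey plastic, fixed, outside 240 (x) by 300 (y) by 30 mm high, walls and floor 4 mm. Origin: centre of its underside. A cassette lies in its +y half; the -y half is free.
- cassette: bicycle cassette (stack of sprockets) lying in the +y half of the tray, 114 mm across, 38 mm high, origin at the centre of its underside; leave it
- screwdriver: screwdriver, 190 mm long, lying on the bench between tank and tray; leave it
- spray_can: upright spray can, 60 mm across, 170 mm high, beyond tank and tray; leave it
- grease_tub: white tub with grey lid, 72 mm across, 65 mm high, near the robot; leave it
- chain_box: cardboard box 60 x 110 x 36 mm, beyond tank and tray; leave it
- tyre_lever: small grey plastic tyre lever, 115 mm long, lying near the robot; leave it
- crankset: aluminium crank arm with chainring 160 mm across, 25 mm high, lying near the robot; origin under the chainring's centre; leave it
There are look-alikes about, which are no part of the job. There is more than one size of the brush; the job needs the larger.

How it is judged:
On the way, in this order (a step that is already met when the one before it is completed fails the run):
1. the brush lies in the tray, let go of, and the lid is still shut (x of brush_tip in the frame of tray between -0.122 and 0.122 m and y of brush_tip in the frame of tray between -0.152 and 0.152 m and x of brush_butt in the frame of tray between -0.122 and 0.122 m and y of brush_butt in the frame of tray between -0.152 and 0.152 m and z of brush_centre in the frame of tray between 0 and 0.027 m and contact force between the fingers and brush below 0.1 N and linear speed of brush below 0.03 m/s and value of joint lid below 0.06 rad), for 0.2 s.
2. the robot's fingers hold the lid still at 45 degrees (value of joint lid between 0.68 and 0.89 rad and velocity of joint lid between -0.06 and 0.06 rad/s and contact force between the fingers and tank above 1 N), for 0.3 s.
At the end, for the whole second after the job is handed in: The fingers carry the lid (more than 1 N between them and it) still at 45 degrees, give or take 6, with the whole brush lying released on the drip tray's floor inside its rim, and every other thing within 30 mm of where it was (all of step 2 and x of brush_tip in the frame of tray between -0.122 and 0.122 m and y of brush_tip in the frame of tray between -0.152 and 0.152 m and x of brush_butt in the frame of tray between -0.122 and 0.122 m and y of brush_butt in the frame of tray between -0.152 and 0.152 m and z of brush_centre in the frame of tray between 0 and 0.027 m and contact force between the fingers and brush below 0.1 N and linear speed of brush below 0.03 m/s and distance of each of screwdriver, spray_can, grease_tub, chain_box, tyre_lever, crankset, cassette from where it was at the start of the episode below 0.03 m); the arm keeps its last pose, push and grip.
It fails at once if the lid is opened before the brush lies in the tray (value of joint lid above 0.15 rad and not (x of brush_tip in the frame of tray between -0.122 and 0.122 m and y of brush_tip in the frame of tray between -0.152 and 0.152 m and x of brush_butt in the frame of tray between -0.122 and 0.122 m and y of brush_butt in the frame of tray between -0.152 and 0.152 m and z of brush_centre in the frame of tray between 0 and 0.027 m)).
It fails at once if the brush is dropped or thrown (contact force between the fingers and brush below 0.05 N and linear speed of brush above 0.85 m/s).
It fails at once if something else on the bench or in the tray is disturbed (shifted more than 30 mm) (distance of any of screwdriver, spray_can, grease_tub, chain_box, tyre_lever, crankset, cassette from where it was at the start of the episode above 0.03 m).
It also fails if it takes over 54 s, if anything falls off the work surface, if the arm or the gripper's body presses on something with over 40 N, if the wrist force passes 120 N, or if a joint passes its speed limit or range.

## Working session

There is one attempt and no reset: what is moved stays moved. The work goes in short steps, Python scripts to look and compute and a tool call to move; the robot and the scene stay as the last step left them, time stands still between calls to the robot, and variables do not carry over. Pictures are saved under pics/ and viewed, on a budget of 10 in all, crops included, one or two more only if the job needs it, and the job is handed in when it is done.

Besides the shell and the picture viewer there is one more tool, called after ">>>" as a command line: name --pt "numbers of a row" for each row, then --argument value for the rest. jog_arm: Moves the arm, as the interface text tells. Its arguments: {"type":"object","properties":{"deltas":{"type":"array"},"claw":{"type":"number"},"squeeze":{"type":"number"}},"required":["deltas"]}

```bash
ls; mkdir -p pics; cat > h.py <<'E'
import numpy as np, cv2
from workcell import *
from scipy.spatial.transform import Rotation as R
def cloud(name):
    s=get_state(); d=get_image(name); K=d["K"]; z=d["depth"]
    v,u=np.mgrid[:384,:512]
    x=(u-K[0,2])/K[0,0]*z; y=(v-K[1,2])/K[1,1]*z
    P=np.stack([x,-y,-z],-1)
    if "world_to_cam" in d:
        T=np.linalg.inv(d["world_to_cam"])
    else:
        T=np.eye(4);T[:3,:3]=R.from_rotvec(s["ee_rot"]).as_matrix();T[:3,3]=s["tool_pos"];T=T@d["hand_eye"]
    W=P@T[:3,:3].T+T[:3,3]; W[z==0]=np.nan
    return d,W
def save(d,f): cv2.imwrite("pics/"+f,d["img"][:,:,::-1])
E
python3 - <<'E'
from h import *
s=get_state();print(s, nose_length)
for n in("top","scene"):
    d,W=cloud(n);save(d,n+"0.png");print(d.keys(),d["K"]);np.save(n+"W.npy",W);np.save(n+"I.npy",d["img"])
a=[cv2.imread(f"pics/{n}0.png") for n in("top","scene")]
cv2.imwrite("pics/both.png",np.vstack([cv2.resize(x,(400,300)) for x in a]))
E
```

```text
pics
{'clock': 0.0, 'joint_positions': array([ 1.23481437,  0.69002446, -0.19451427,  1.56634278,  0.15732864,
        0.90253081, -0.215094  ]), 'joint_velocities': array([-0.00027779, -0.00142692, -0.00108663, -0.00035292,  0.00090541,
       -0.00069648,  0.000444  ]), 'effort': array([ 5.39422290e-04, -5.27573311e+01, -1.26662884e+00, -1.53428829e+01,
       -5.25837543e-02,  6.61898463e-03,  1.34330026e-04]), 'tool_pos': array([ 0.22560036, -0.58218561,  0.24588513]), 'ee_rot': array([-2.59128577,  1.77451803,  0.0026087 ]), 'ft_force': array([ 0.17515666, -0.12323274, -0.44396809]), 'torque': array([-0.02667159,  0.02714528, -0.00193523]), 'opening': 0.08801250202047523} 0.008
dict_keys(['img', 'depth', 'K', 'world_to_cam']) [[374.01571349   0.         252.45951048]
 [  0.         374.01571349 196.88420535]
 [  0.           0.           1.        ]]
dict_keys(['img', 'depth', 'K', 'world_to_cam']) [[366.14373642   0.         257.25020781]
 [  0.         366.14373642 189.14984869]
 [  0.           0.           1.        ]]
```

View pics/top0.png

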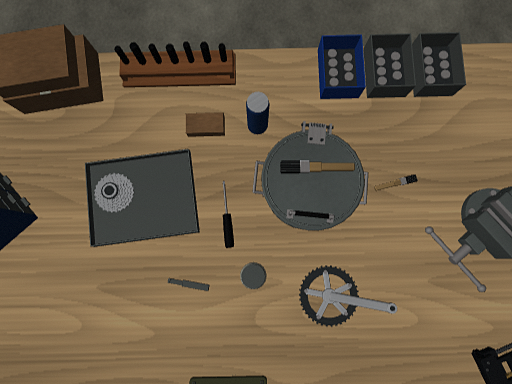

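View pics/scene0.png

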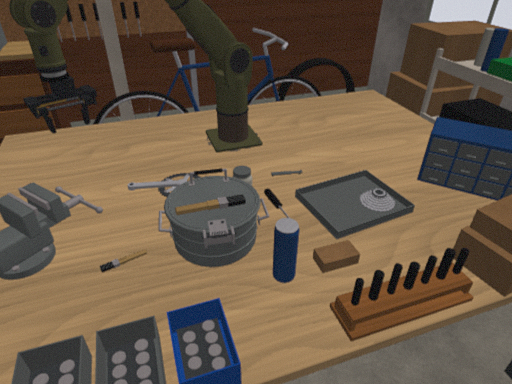

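The top view shows the brush on the lid, with bristles at (281,167) and butt at (355,167). The lid handle is at (311,214), the hinge at (318,130), and the tray spans (87..198,150..245) with the cassette in its left half. The small brush at (397,183) is the look-alike. Next I measure these.

```bash
python3 - <<'E'
from h import *
W=np.load("topW.npy");I=np.load("topI.npy").astype(int)
def p(u,v,r=1): return np.nanmedian(W[v-r:v+r+1,u-r:u+r+1].reshape(-1,3),0).round(4)
for n,(u,v) in dict(lid=(290,190),lid2=(340,190),brush=(320,167),ferrule=(303,167),brist=(288,167),handle=(311,215),hinge=(318,130),trayfloor=(165,200),can=(258,103),tub=(254,275),bench=(230,300)).items(): print(n,p(u,v))
z=W[...,2]
# lid circle
m=((abs(z-.139)<.008)).astype(np.uint8); m[:, :240]=0;m[:,380:]=0
c=max(cv2.findContours(m,0,1)[0],key=cv2.contourArea)
(cu,cv_),r=cv2.minEnclosingCircle(c); print("lid px",cu,cv_,r)
q=W[m>0]; print("lid ext",q.min(0),q.max(0))
hull=cv2.convexHull((np.array([W[y,x,:2] for x,y in c[:,0]])*1000).astype(np.float32)); print("circ",cv2.minEnclosingCircle(hull))
# brush: above lid
for nm,lo,hi in(("brush",.148,.163),("handle",.163,.2)):
    m=((z>lo)&(z<hi)).astype(np.uint8); m[:, :262]=0;m[:,368:]=0;m[:145]=0;m[235:]=0
    if nm=="brush": m[200:]=0
    q=W[m>0]; print(nm,m.sum(),np.median(q,0),cv2.minAreaRect((q[:,:2]*1000).astype(np.float32)))
# wall rim of tray
m=((z>.022)&(z<.034)).astype(np.uint8); m[:140]=0;m[250:]=0;m[:,205:]=0;m[:,:80]=0
q=W[m>0];print("tray",cv2.minAreaRect((q[:,:2]*1000).astype(np.float32)),cv2.boxPoints(cv2.minAreaRect((q[:,:2]*1000).astype(np.float32))))
E
```

```text
lid [ 0.5798 -0.1711  0.1391]
lid2 [ 0.577  -0.2961  0.1385]
brush [ 0.6334 -0.2462  0.1541]
ferrule [ 0.6344 -0.2042  0.155 ]
brist [ 0.6354 -0.1668  0.1539]
handle [ 0.5115 -0.2152  0.1776]
hinge [ 0.7334 -0.2478  0.1425]
trayfloor [0.5816 0.1758 0.0031]
can [ 0.7986 -0.0954  0.1693]
tub [ 0.3691 -0.0764  0.0648]
bench [ 0.2999 -0.0084  0.0008]
lid px 313.223388671875 174.87274169921875 54.83429718017578
lid ext [ 0.48080254 -0.35852082  0.13120622] [ 0.79995579 -0.06438819  0.14699126]
circ ((620.1088256835938, -232.52198791503906), 141.04335021972656)
brush 742 [ 0.63684585 -0.22166082  0.1539897 ] ((637.5818481445312, -240.39447021484375), (182.1937255859375, 31.322668075561523), 89.2890625)
handle 203 [ 0.51435666 -0.21768407  0.17718735] ((514.934326171875, -217.2567901611328), (106.92300415039062, 11.953391075134277), 83.18544006347656)
tray ((591.4669189453125, 240.5784912109375), (241.5644989013672, 301.357421875), 6.732913494110107) [[453.85187 376.05734]
 [489.1834   76.77829]
 [729.082   105.09964]
 [693.7504  404.3787 ]]
```

>>> jog_arm --pt "410 342 15 1.18" --pt "410 342 15 1.18" --pt "410 342 15 1.18" --pt "410 342 15 1.18" --pt "410 342 15 1.18" --pt "410 342 15 1.18" --pt "410 342 15 1.18" --pt "410 342 15 1.18" --claw 0.6

```text
clock: 0.9
tool_pos: [0.5337, -0.3249, 0.2572]
ee_rot: [3.141, -0.024, -0.004]
ft_force: [0.3, -0.3, -0.9]
opening: 0.0529
```

>>> jog_arm --pt "102 85 0 0" --pt "102 85 0 0" --pt "102 85 0 0" --pt "102 85 0 0" --pt "102 85 0 0" --pt "102 85 0 0"

```text
clock: 1.5
tool_pos: [0.6343, -0.2418, 0.2567]
ee_rot: [3.14, -0.027, -0.007]
ft_force: [-0.8, 0.5, -0.0]
opening: 0.0528
```

```bash
cat >> h.py <<'E'
def pose():
    s=get_state();w=s["ee_rot"]; return s["clock"],s["tool_pos"].round(4),"yaw",round(R.from_rotvec(w).as_matrix()[1,0],4),s["ft_force"].round(2),round(s["opening"],4)
E
python3 - <<'E'
from h import *
print(pose())
d,W=cloud("wrist");save(d,"w1.png")
z=W[...,2];m=(z>.149)&(z<.163)&(abs(W[...,0]-.636)<.03)
q=W[m];print(m.sum(),np.nanmedian(W[m],0),cv2.minAreaRect((q[:,:2]*1000).astype(np.float32)))
for y in np.arange(-.34,-.14,.02):
    k=q[abs(q[:,1]-y)<.004]
    if len(k): print(round(y,2),k[:,0].min().round(4),k[:,0].max().round(4),np.median(k[:,2]).round(4))
E
```

```text
(1.5, array([ 0.6343, -0.2418,  0.2567]), 'yaw', np.float64(-0.0175), array([-0.79,  0.52, -0.04]), 0.0528)
5967 [ 0.63676882 -0.20726113  0.15361056] ((636.4342651367188, -238.7667236328125), (183.99327087402344, 32.01396942138672), 88.65426635742188)
-0.32 0.6253 0.6439 0.1537
-0.3 0.6259 0.645 0.1539
-0.28 0.6264 0.645 0.1539
-0.26 0.6259 0.6461 0.1538
-0.24 0.6247 0.6478 0.1539
-0.22 0.6222 0.6519 0.1541
-0.2 0.6227 0.6519 0.1545
-0.18 0.6224 0.6537 0.1531
-0.16 0.6222 0.6544 0.153
```

View pics/w1.png

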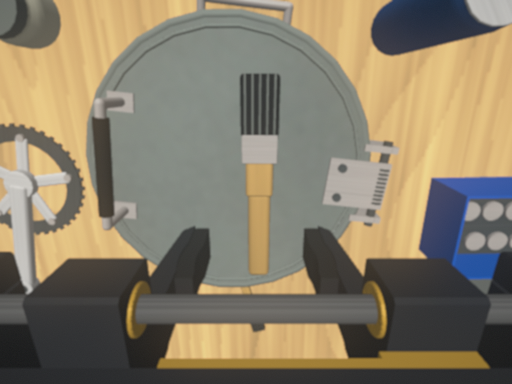

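The wrist view shows the brush between the jaws, neck near (259,185). Its centre measures (0.636, -0.238), with a width of 23 mm at the grip and the top at 0.154, so it matches. I go down in two stages.

>>> jog_arm --pt "2 4 -45 0" --pt "2 4 -80 0" --pt "2 4 -92 0" --pt "2 4 -92 0" --pt "2 4 -92 0"

```text
clock: 2.05
tool_pos: [0.637, -0.2389, 0.1664]
ee_rot: [3.139, -0.03, -0.003]
ft_force: [0.4, -0.6, 0.7]
opening: 0.0529
```

>>> jog_arm --pt "-1 1 -10 0" --pt "-1 1 -15 0" --pt "-1 1 -15 0" --pt "-1 1 -15 0"

```text
clock: 2.45
tool_pos: [0.6361, -0.2379, 0.1516]
ee_rot: [3.139, -0.03, -0.002]
ft_force: [-0.7, 0.2, 0.6]
opening: 0.0528
```

>>> jog_arm --pt "0 0 -1 0" --pt "0 0 -1 0" --pt "0 0 -1 0" --pt "0 0 -1 0" --pt "0 0 -1 0" --pt "0 0 -1 0" --pt "0 0 -1 0" --pt "0 0 -1 0" --claw 0 --squeeze 20

```text
clock: 3.25
tool_pos: [0.6362, -0.238, 0.1507]
ee_rot: [3.139, -0.03, -0.002]
ft_force: [-0.2, -1.3, 0.8]
opening: 0.0236
```

>>> jog_arm --pt "0 0 10 0" --pt "0 0 30 0" --pt "0 0 60 0" --pt "0 0 90 0" --pt "0 0 110 0" --pt "0 0 110 0" --pt "0 0 110 0"

```text
clock: 3.95
tool_pos: [0.6358, -0.238, 0.2606]
ee_rot: [3.139, -0.03, -0.002]
ft_force: [0.8, -0.5, -1.8]
opening: 0.0236
```

```bash
python3 - <<'E'
from h import *
print(pose())
d,W=cloud("wrist");np.save("w2.npy",W)
z=W[...,2];m=(z>.22)&(z<.28)&(abs(W[...,0]-.636)<.03)&(W[...,1]>-.2)
q=W[m]; print(m.sum())
if m.sum():
  for y in np.arange(-.2,-.13,.01):
    k=q[abs(q[:,1]-y)<.004]
    if len(k): print(round(y,2),k[:,0].min().round(4),k[:,0].max().round(4),np.median(k[:,2]).round(4))
d,W=cloud("top")
I=d["img"];z=W[...,2]
m=(abs(W[...,0]-.636)<.03)&(z>.2)&(W[...,1]>-.36)&(W[...,1]<-.13)
q=W[m];print(m.sum(),len(q) and (q.min(0),q.max(0)))
E
```

```text
(3.95, array([ 0.6358, -0.238 ,  0.2606]), 'yaw', np.float64(-0.0192), array([ 0.77, -0.47, -1.79]), 0.0236)
7872
-0.2 0.6216 0.6516 0.2643
-0.19 0.6208 0.6529 0.263
-0.18 0.621 0.6531 0.2629
-0.17 0.6213 0.6534 0.2629
-0.16 0.6215 0.6532 0.263
-0.15 0.6216 0.6536 0.2628
4026 (array([ 0.60601151, -0.27878578,  0.24811617]), array([ 0.66598095, -0.14789906,  0.64059278]))
```

>>> jog_arm --pt "-3 35 0 0.14" --pt "-6 70 0 0.28" --pt "-9 105 0 0.42" --pt "-12 140 0 0.56" --pt "-16 180 0 0.7" --pt "-20 220 0 0.84" --pt "-24 260 0 0.98" --pt "-27 300 0 1.12"

```text
clock: 4.85
tool_pos: [0.607, 0.0632, 0.2576]
ee_rot: [2.67, 1.65, -0.008]
ft_force: [0.1, 0.4, -1.0]
opening: 0.0237
```

>>> jog_arm --pt "-3 35 0 0.14" --pt "-6 70 0 0.28" --pt "-9 104 0 0.42" --pt "-9 104 0 0.56" --pt "-9 104 0 0.59" --pt "-9 104 0 0.59" --pt "-9 104 0 0.59"

```text
clock: 5.55
tool_pos: [0.5981, 0.1656, 0.2569]
ee_rot: [2.079, 2.349, -0.009]
ft_force: [-1.0, -0.2, -1.2]
opening: 0.0239
```

```bash
python3 - <<'E'
from h import *
print(pose())
d,W=cloud("wrist");save(d,"w3.png")
z=W[...,2];m=(z>.24)&(z<.28)
q=W[m];print(cv2.minAreaRect((q[:,:2]*1000).astype(np.float32)),np.median(q[:,2]))
p=R.from_euler("z",.1175).as_matrix()
t=(q-[.5915,.2406,0])@p;print(t.min(0),t.max(0))
E
```

```text
(5.55, array([0.5981, 0.1656, 0.2569]), 'yaw', np.float64(0.9926), array([-0.96, -0.17, -1.21]), 0.0239)
((589.970703125, 165.31776428222656), (54.682403564453125, 166.53773498535156), 88.50932312011719) 0.2600915011906215
[-0.09280856 -0.10189017  0.24811318] [ 0.07412158 -0.04667217  0.27999064]
```

View pics/w3.png

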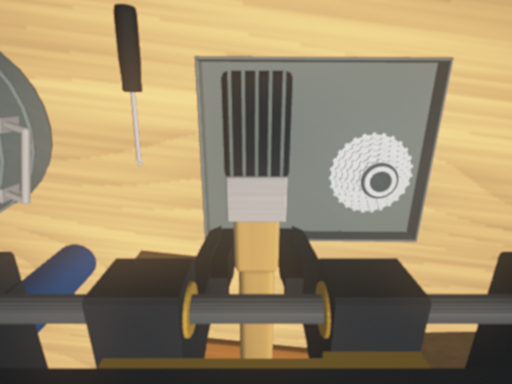

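The brush is held level (bristles at (257,120)) over the tray's free half, with its tip at tray x = -93 mm and y about -75 mm. I lower it now.

>>> jog_arm --pt "2 0 -40 0" --pt "2 0 -80 0" --pt "2 0 -120 0" --pt "2 0 -160 0" --pt "2 0 -195 0" --pt "2 0 -215 0" --pt "2 0 -222 0" --pt "2 0 -222 0"

```text
clock: 6.4
tool_pos: [0.6004, 0.1657, 0.0352]
ee_rot: [2.08, 2.349, -0.009]
ft_force: [0.7, 0.6, -0.2]
opening: 0.0239
```

>>> jog_arm --pt "0 0 -5 0" --pt "0 0 -9 0" --pt "0 0 -12 0" --pt "0 0 -13 0" --pt "0 0 -13 0"

```text
clock: 6.9
tool_pos: [0.6004, 0.1657, 0.0222]
ee_rot: [2.08, 2.349, -0.008]
ft_force: [0.2, 0.0, -1.1]
opening: 0.024
```

>>> jog_arm --pt "0 0 -2 0" --pt "0 0 -4 0" --pt "0 0 -5 0" --pt "0 0 -5 0" --pt "0 0 -5 0"

```text
clock: 7.4
tool_pos: [0.6004, 0.1658, 0.0172]
ee_rot: [2.08, 2.349, -0.008]
ft_force: [-0.3, -0.3, -0.4]
opening: 0.0235
```

>>> jog_arm --pt "0 0 -1 0" --pt "0 0 -2 0" --pt "0 0 -2 0" --pt "0 0 -2 0"

```text
clock: 7.8
tool_pos: [0.6005, 0.1659, 0.0162]
ee_rot: [2.079, 2.348, -0.008]
ft_force: [-2.0, -1.3, 5.0]
opening: 0.0236
```

Contact shows as 5 N upward. I release now.

>>> jog_arm --pt "0 0 0 0" --pt "0 0 0 0" --pt "0 0 0 0" --pt "0 0 0 0" --pt "0 0 0 0" --pt "0 0 0 0" --pt "0 0 0 0" --pt "0 0 0 0" --claw 0.5

```text
clock: 8.6
tool_pos: [0.6005, 0.1658, 0.0162]
ee_rot: [2.079, 2.348, -0.008]
ft_force: [-0.5, 0.3, -0.4]
opening: 0.0443
```

>>> jog_arm --pt "0 0 15 0" --pt "0 0 40 0" --pt "0 0 80 0" --pt "0 0 120 0" --pt "0 0 160 0" --pt "0 0 200 0" --pt "0 0 230 0" --pt "0 0 230 0"

```text
clock: 9.4
tool_pos: [0.6022, 0.168, 0.2522]
ee_rot: [2.077, 2.346, 0.006]
ft_force: [0.6, -0.2, 0.4]
opening: 0.0437
```

```bash
python3 - <<'E'
from h import *
print(pose())
d,W=cloud("wrist");save(d,"w4.png")
p=R.from_euler("z",.1175).as_matrix()
t=(W-[.5915,.2406,0])@p
m=(t[...,2]>.012)&(t[...,2]<.03)&(abs(t[...,0])<.11)&(t[...,1]>-.135)&(t[...,1]<-.02)
q=t[m];print(q.min(0),q.max(0),np.median(q,0))
E
```

```text
(9.4, array([0.6022, 0.168 , 0.2522]), 'yaw', np.float64(0.9926), array([ 0.58, -0.19,  0.38]), 0.0437)
[-0.09005559 -0.09030891  0.01401082] [ 0.09225191 -0.05873291  0.02233872] [-0.02690579 -0.0739699   0.01921894]
```

View pics/w4.png

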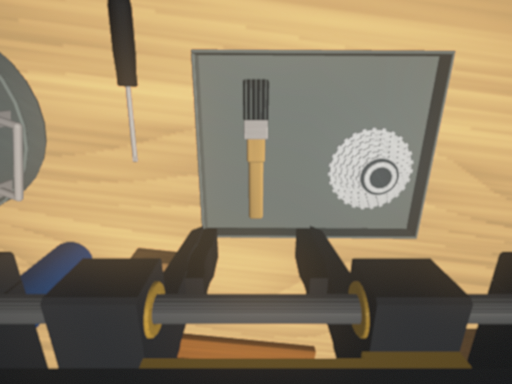

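The brush lies flat in the tray, spanning (256,80) to (256,218), which is x ±91 mm and y -90..-59 mm in the tray frame; its top is about 0.02 high. Next is the lid handle.

>>> jog_arm --pt "-9 -40 0 -0.14" --pt "-18 -80 0 -0.28" --pt "-27 -120 0 -0.42" --pt "-36 -160 0 -0.56" --pt "-45 -200 0 -0.7" --pt "-54 -240 0 -0.84" --pt "-63 -280 0 -0.98" --pt "-72 -320 0 -1.12"

```text
clock: 10.25
tool_pos: [0.5277, -0.1548, 0.2488]
ee_rot: [3.011, 0.877, -0.01]
ft_force: [0.4, 0.4, 1.2]
opening: 0.0443
```

>>> jog_arm --pt "-9 -40 2 -0.14" --pt "-18 -80 4 -0.28" --pt "-18 -100 6 -0.42" --pt "-18 -100 6 -0.56" --pt "-18 -100 6 -0.69" --pt "-18 -100 6 -0.69" --pt "-18 -100 6 -0.69"

```text
clock: 10.95
tool_pos: [0.5091, -0.2544, 0.2542]
ee_rot: [3.134, -0.187, -0.014]
ft_force: [0.4, -0.3, -0.6]
opening: 0.0444
```

```bash
python3 - <<'E'
from h import *
print(pose())
d,W=cloud("wrist");save(d,"w5.png")
z=W[...,2];m=(z>.165)&(z<.195)&(abs(W[...,0]-.515)<.04)&(abs(W[...,1]+.217)<.08)
q=W[m];print(m.sum(),np.nanmedian(W[m],0),q[:,2].max(),cv2.minAreaRect((q[:,:2]*1000).astype(np.float32)))
for y in np.arange(-.28,-.14,.01):
    k=q[abs(q[:,1]-y)<.003]
    if len(k): print(round(y,2),k[:,0].min().round(4),k[:,0].max().round(4),k[:,2].max().round(4))
E
```

```text
(10.95, array([ 0.5091, -0.2544,  0.2542]), 'yaw', np.float64(-0.1192), array([ 0.38, -0.32, -0.62]), 0.0444)
1970 [ 0.51434575 -0.21036195  0.17731518] 0.1809063999016845 ((513.931884765625, -215.83030700683594), (107.00390625, 11.522985458374023), 82.70480346679688)
-0.27 0.5041 0.5098 0.1766
-0.26 0.5046 0.5117 0.1772
-0.25 0.5035 0.5153 0.1797
-0.24 0.5048 0.5165 0.1803
-0.23 0.506 0.5175 0.1798
-0.22 0.5074 0.5195 0.1797
-0.21 0.5086 0.5206 0.1801
-0.2 0.5098 0.5216 0.1798
-0.19 0.5111 0.5227 0.1809
-0.18 0.5124 0.5239 0.18
-0.17 0.5158 0.5236 0.1775
-0.16 0.5192 0.5213 0.1741
```

View pics/w5.png

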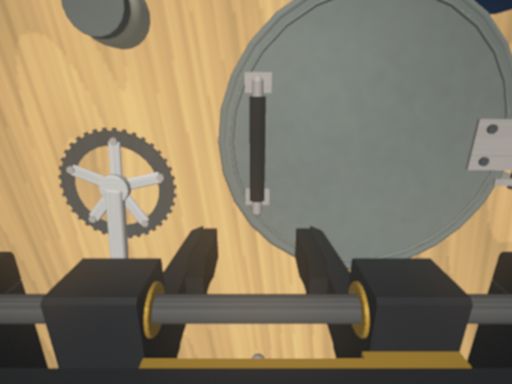

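The bar runs from (257,80) to (257,210) in the picture; its middle is (0.514, -0.216) with the top at 0.180, as expected. I move over it and go down.

>>> jog_arm --pt "5 38 0 -0.01" --pt "5 38 0 -0.01" --pt "5 38 -30 -0.01" --pt "5 38 -60 -0.01" --pt "5 38 -80 -0.01" --pt "5 38 -86 -0.01" --pt "5 38 -86 -0.01" --pt "5 38 -86 -0.01"

```text
clock: 11.8
tool_pos: [0.515, -0.2165, 0.1692]
ee_rot: [3.133, -0.203, -0.011]
ft_force: [0.0, -0.4, 0.3]
opening: 0.0441
```

>>> jog_arm --pt "0 0 0 0" --pt "0 0 0 0" --pt "0 0 0 0" --pt "0 0 0 0" --pt "0 0 0 0" --pt "0 0 0 0" --pt "0 0 0 0" --claw 0 --squeeze 15

```text
clock: 12.5
tool_pos: [0.5135, -0.2164, 0.1689]
ee_rot: [3.133, -0.203, -0.016]
ft_force: [-5.3, 0.8, 2.0]
opening: 0.0111
```

```bash
python3 - <<'E'
import numpy as np
for t in np.r_[np.arange(.05,.80,.05),.785]:
    a=t+np.arctan2(37,235);r=np.hypot(37,235)
    s=235-r*np.cos(a);print(round(t,3),(s*.992).round(1),(-s*.127).round(1),(r*np.sin(a)-37).round(1))
E
```

```text
0.05 2.1 -0.3 11.7
0.1 4.8 -0.6 23.3
0.15 8.1 -1.0 34.7
0.2 11.9 -1.5 45.9
0.25 16.3 -2.1 57.0
0.3 21.3 -2.7 67.8
0.35 26.7 -3.4 78.3
0.4 32.7 -4.2 88.6
0.45 39.2 -5.0 98.5
0.5 46.1 -5.9 108.1
0.55 53.6 -6.9 117.4
0.6 61.4 -7.9 126.2
0.65 69.7 -8.9 134.7
0.7 78.5 -10.0 142.7
0.75 87.6 -11.2 150.3
0.785 94.2 -12.1 155.3
```

>>> jog_arm --pt "1 0 6 0" --pt "2 0 12 0" --pt "3.5 -0.5 18 0" --pt "5 -0.5 23 0" --pt "8 -1 35 0" --pt "12 -1.5 46 0" --pt "16 -2 57 0" --pt "21 -3 68 0"

```text
clock: 13.3
tool_pos: [0.5338, -0.2189, 0.2374]
ee_rot: [3.133, -0.202, -0.019]
ft_force: [-3.9, 1.6, -2.1]
opening: 0.0111
```

>>> jog_arm --pt "6 -1 10 0" --pt "12 -1.5 21 0" --pt "18 -2 31 0" --pt "25 -3 40 0" --pt "33 -4 49 0" --pt "41 -5 58 0" --pt "49 -6 67 0" --pt "57 -7 75 0"

```text
clock: 14.1
tool_pos: [0.5885, -0.2258, 0.3137]
ee_rot: [3.133, -0.203, -0.028]
ft_force: [-8.3, 0.1, 3.9]
opening: 0.0113
```

>>> jog_arm --pt "7 -1 4 0" --pt "14 -2 8 0" --pt "19 -2.5 10.5 0" --pt "19 -2.5 10.5 0" --pt "19 -2.5 10.5 0" --pt "19 -2.5 10.5 0" --pt "19 -2.5 10.5 0" --pt "19 -2.5 10.5 0"

```text
clock: 14.9
tool_pos: [0.6043, -0.2278, 0.3271]
ee_rot: [3.132, -0.203, -0.036]
ft_force: [-14.7, 2.7, 14.4]
opening: 0.0114
```

```bash
python3 - <<'E'
from h import *
print(pose())
d,W=cloud("scene");save(d,"s6.png")
d2,W2=cloud("wrist")
W=np.concatenate([W.reshape(-1,3),W2.reshape(-1,3)])
p=R.from_euler("z",-.127).as_matrix()
for nm,A in(("both",W),("wrist",W2.reshape(-1,3))):
    t=(A-[.747,-.246,.137])@p
    m=(t[:,0]>-.15)&(t[:,0]<-.05)&(abs(t[:,1])<.1)&(t[:,2]>.02)&(t[:,2]<.16)
    q=t[m];print(nm,len(q))
    if len(q)>50:
        a=np.arctan2(q[:,2],-q[:,0]);print(np.percentile(a,[5,25,50,75,95]).round(3))
        # plane fit
        for _ in range(8):
            c=np.median(q,0) if _==0 else q.mean(0);n=np.linalg.svd(q-c,full_matrices=False)[2][2];r=abs((q-c)@n);q=q[r<=max(np.percentile(r,85),.002)]
        n*=np.sign(n[2]);print("plane",n,np.arctan2(n[0],n[2]),len(q),r.max())
E
```

```text
(14.9, array([ 0.6043, -0.2278,  0.3271]), 'yaw', np.float64(-0.129), array([-14.66,   2.71,  14.39]), 0.0114)
both 22591
[0.77  0.774 0.777 0.782 0.792]
plane [0.69257066 0.00181356 0.72134776] 0.7650482418544041 21574 0.0019984985452718017
wrist 18194
[0.771 0.774 0.777 0.781 0.788]
plane [0.69240922 0.00088848 0.72150446] 0.7648232609234434 18188 0.0019130944685145435
```

View pics/s6.png

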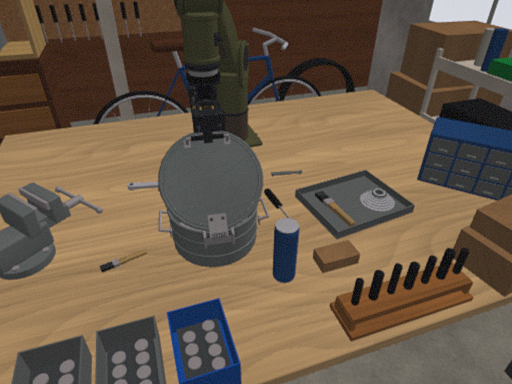

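>>> jog_arm --pt "0 0 0 0" --pt "0 0 0 0" --pt "0 0 0 0" --pt "0 0 0 0" --pt "0 0 0 0" --pt "0 0 0 0" --pt "0 0 0 0" --pt "0 0 0 0" --squeeze 25

```text
clock: 15.8
tool_pos: [0.6041, -0.2277, 0.3272]
ee_rot: [3.132, -0.203, -0.037]
ft_force: [-4.6, 0.6, 0.1]
opening: 0.011
```

```bash
python3 - <<'E'
from h import *
p=R.from_euler("z",-.127).as_matrix()
for i in range(3):
    print(pose(),abs(get_state()["joint_velocities"]).max())
    d,W=cloud("wrist");t=((W-[.747,-.246,.137])@p).reshape(-1,3)
    q=t[(t[:,0]>-.15)&(t[:,0]<-.05)&(abs(t[:,1])<.1)&(t[:,2]>.02)&(t[:,2]<.16)]
    n=np.linalg.svd(q-q.mean(0),full_matrices=False)[2][2];n*=np.sign(n[2]);print(np.arctan2(n[0],n[2]))
E
```

```text
(15.8, array([ 0.6041, -0.2277,  0.3272]), 'yaw', np.float64(-0.129), array([-4.62,  0.59,  0.1 ]), 0.011) 0.0015543766321715379
0.7642490982298757
(15.85, array([ 0.6041, -0.2277,  0.3272]), 'yaw', np.float64(-0.129), array([-5.07, -0.03, -0.01]), 0.0113) 0.0019172348408445774
0.7644183137330169
(15.9, array([ 0.6042, -0.2277,  0.3272]), 'yaw', np.float64(-0.129), array([-4.8 ,  0.5 ,  1.49]), 0.0111) 0.0018235426202152711
0.7645766067298353
```

```bash
python3 -c "
from h import *
close_job();print(pose())"
```

```text
the job is handed in; nothing more can be done
the job is handed in; nothing more can be done
```

I moved the larger brush from the lid into the free half of the drip tray, then lifted the lid by its handle. I handed the job in while still holding it. `close_job` reports no verdict, so the outcome below rests on my own last checks.

- **Brush:** it lies flat and released. In the tray frame it spans x about ±91 mm and y -90 to -59 mm, and the last scene picture still shows it there. The lid was not touched until after this.
- **Lid:** three readings over 0.1 s gave 0.764 rad (about 44°), with no visible drift. An earlier estimate from the hinge position gave 0.777 rad; both are inside the allowed range.
- **Grip:** I asked for 25 N, and the fingers had closed to 11 mm on the 12 mm bar. The wrist force was about 5 N. It had been about 20 N just before, because the target sat slightly inside the handle's arc, so I reset the target to relieve it.
- **Other things on the bench:** I only looked at the last scene picture, in which nothing appears moved. I did not measure their positions again.

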